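# Unlock the utensil drawer and draw the long rolling pin out through its short opening

## Robot

A 6-joint arm with a two-finger parallel gripper is mounted at the origin on the work surface. World frame = base frame: x ahead of the robot, y to its left, z up, the work surface at z = 0. Lengths are in m, angles in degrees, forces in N, time in s.
With the tool pointing down it reaches from about 0.35 to 0.875 m from the base axis. Payload 4.2 kg.
Tool frame: the origin (TCP) lies midway between the tips of the shut fingers; the grasp point (between the pads) lies 19 mm behind it; x points along the fingers, y is the direction in which the jaws open and shut, and the axes are right-handed (so a half turn about x gives the same grasp; the last joint's range is limited). The gripper opens to 87 mm and grips with 3 to 60 N. Pads are 19 mm wide; open, the fingers measure 117 mm over their backs; the gripper's body (75 mm by 190 mm) begins 51 mm behind the grasp point.
Start: joints at [-54.167, 22.042, 0.453, 0, -68.411, -14.817], TCP at [0.224, -0.583, 0.223] pointing down, gripper open.
Joint ranges: [-179.83, 179.83], [-69.29, 118.12], [-61.27, 80.66], [-181.25, 117.63], [-171.15, -9.14], [-177.46, 177.46]. Speed limits (degrees/s): [159.86, 159.86, 180, 180, 180, 180].

## Interface

Orientations are given as a 3x3 rotation matrix whose columns are the frame's x, y, z axes.
In Python, from station import r gives the robot as it stands.
- The arm moves only by the tool play_rows, never from a script. Its argument "plan" is a list that holds one entry, the list of rows, each a list of 6 numbers: the shift along the tool's x, y, z in cm, then the turn, a rotation vector about the tool's x, y, z in units of 10 degrees (1.0 is 10 degrees). A call has 1 to 5 rows; each row is the pose to reach, as a shift and turn from the pose commanded when the call began, along the tool's axes at that moment; what a row does not reach only later rows make up. A row lasts 1/8 s, in which the tool goes at most 62.5 mm and 10.7 degrees, less where a joint would pass 70% of its speed; a pose out of reach is approached as far as the arm can. A call with a gripper value outside its range is refused whole. "hand" is the opening, from 0 (shut) to 1 (fully open), set as the call begins (left out, the last holds). The fingers move at their own pace and stop on an object; the grip force is fixed at half the most. Time passes only in rows, so rows that repeat a pose let the fingers close. It gives the time, the measured TCP pose, the force and the opening at its end, in the units of the state.
- r.sense(): the state, without advancing time (a new reading comes with each control period).
- r.capture(name): name is "scene" or "top"; returns (picture, depth): 420x560x3 uint8, blue, green, red; 420x560 float32, m along the optical axis (not along the pixel's ray), 0 where there is no reading.
- r.get_calibration(name): a dict with "vfov" (degrees; the focal length in pixels is half the picture's height over the tangent of half this angle, whatever the lens; pixels are square), "cx", "cy" (the principal point, pixels), "rvec" (rotation vector, rad) and "tvec" (3), from world to camera coordinates, as OpenCV has them. Camera axes: x right, y down, z forward; pixel columns grow to the right and rows downward; lengths in m; the calibration is good to about 2 mm. A picture is of the moment at which its call begins. get_calibration takes no time and is no camera call.
- r.finish_job(): hands the job in, once; it reports no verdict.
The state is a dict: "time_s": time; "joints": joint angles; "joint_velocities": joint speeds; "effort": joint torques, N m; "tcp_pos": TCP position; "ee_rot": TCP orientation; "wrist_force": force on the tool from outside, world axes, zero at the start; "moment": the same for the moment, N m; "gripper_width": opening from 0.0 (shut) to 1.0 (fully open).
Only numpy, scipy, OpenCV 4.12 (cv2) and the standard library are available. Lean on these libraries where they do the work, as an engineer would, in place of code of your own. Each camera call takes 0.05 s, during which the arm holds its last target.

## Task

Turn the lock knob on the drawer cabinet to the green dot so that its bar swings out of the way, then take the clear rolling pin out of the tray: it is longer than the opening, so bring it out slantwise, one end first. Finish while holding the pin still in the gripper, all of it at least 5 cm above the cabinet's top and touching nothing else, with the knob left on green. Leave the other things on the counter where they are.

Things in the scene. Friction and masses are not known exactly. Their poses are not given: they have to be found in the camera images.
- drawer_unit: Fixed low wooden drawer unit; its drawer is out at its stop and slides no further. Origin on the counter under the middle of the opening; +x away from the robot into the cabinet, +y left, z up (mm below in this frame). From above one rectangular opening into the tray: x -90..90, y -70..70, side walls 12 thick, 84 high. Tray hollow under both covers: x -205..185, y -70..70, floor at z 8.
- ledge_edge (a point): middle of the near edge of the opening, at unit x -90, z 84 (top of the ledge). From here to unit x -217 a ledge covers the near end of the tray: underside z 78, top z 84; the drawer front (88 high, bar handle) ends it.
- cabinet_edge (a point): middle of the far edge of the opening, at unit x 90, z 90 (top of the cabinet). From here to unit x 265 the cabinet's top covers the far end of the tray: underside z 82, top z 90, y -103..103.
- tray_floor (a point): tray floor at the middle of the opening, unit z 8. Two grey cradles cross the tray's middle at unit x -50 and 55 (12 thick in x, y -30..30): seat z 22, humps either side of the pin z 32 and 31 apart. Flat utensils 3 thick lie on the floor along both sides (|y| 44..68). Nothing else is inside.
- lock_knob (a joint): lock knob on the cabinet's top, rad, grows clockwise seen from above. Clicks into three detents: 0 red dot (locked: its orange bar slants across the opening over the pin), 0.675 yellow (bar still over the opening), 1.35 green (open: bar swung out past the opening's left side). Stops at -0.12 and 1.47; turns with under 0.2 N m. Starts at red or yellow (rarely between).
- knob_grip (a point): on the knob's axis, 116 above the counter, at unit x 125, y 62. Grip: upright grey bar 44 long (its x), 12 thick (its y), z 101 to 126, on a black disc 48 dia (to z 96; 32 dia to z 101). Its +x points to the bar's white-tipped end, which points at the dot; its yaw in the unit's frame is 0.733 minus the joint value. Orange swing bar: to 119 from the axis towards -x, 14 wide, top z 96.
- rolling_pin: clear acrylic rolling pin with blue end caps and two thin blue bands: plain cylinder 26 mm dia, 250 mm long, about 160 g, loose. Origin in the middle of its axis; x runs along the axis (away from the robot at the start). At the start it lies level in the cradles along the unit's x, axis 35 mm above the counter and about midway across the opening, the -x end under the ledge by 10 to 40 mm, the +x end under the cabinet by 30 to 60 mm.
- pin_far (a point): centre of the pin's end face at its +x end (under the cabinet at the start)
- pin_near (a point): centre of the pin's end face at its -x end (under the ledge at the start)
- lidded_bowl: white plastic bowl with a blue snap lid, 146 dia x 71 high, stands on the left of the counter; origin centre of underside
- ramekin: small white ceramic ramekin, 90 dia x 48 high, open top, on the left; origin centre of underside
- fork: steel fork, 190 long x 4 thick, lying flat on the right; origin on its underside near its middle, x towards the tines
- spice_jar: glass spice jar with a steel cap, 48 dia x 85 high, on the right; origin centre of underside
- mug: blue ceramic mug, 80 dia x 90 high, on the right; origin centre of underside
- wooden_spoon: wooden spoon lying flat on the right; origin on its underside
Things that resemble listed ones, but are neither listed nor needed, are in the scene too. Of the things that look like the spice_jar, take the one that is farthest from the robot's base at the start.

How it is judged:
By the outcome, as a careful person would: the job done as asked, in the order asked, and still so for the second after the job is handed in, while the arm keeps its last pose, push and grip.
It also fails if it takes over 61 s, if anything falls off the work surface, if the arm or the gripper's body presses on something with over 40 N, if the wrist force passes 120 N, or if a joint passes its speed limit or range.

## Working session

There is one attempt and no reset: what is moved stays moved. The work goes in short steps, Python scripts to look and compute and a tool call to move; the robot and the scene stay as the last step left them, time stands still between calls to the robot, and variables do not carry over. Pictures are saved under pics/ and viewed, and the job is handed in when it is done.

Besides the shell and the picture viewer there is one more tool, called after "Emit:" by a JSON object that holds its "name" and its "arguments". play_rows: Moves the arm, as the interface text tells. Its arguments: {"type":"object","properties":{"plan":{"type":"array","items":{"type":"array","items":{"type":"array","items":{"type":"number"}}}},"hand":{"type":"number"}},"required":["plan"]}

```bash
ls; mkdir -p pics; python3 - <<'E'
from station import r
import cv2,numpy as np
print(r.sense())
for n in("scene","top"):
    p,d=r.capture(n); cv2.imwrite(f"pics/{n}0.png",p); np.save(f"pics/{n}0.npy",d); print(n,r.get_calibration(n))
E
```

```text
pics
{'time_s': 0.0, 'joints': array([-5.41665606e+01,  2.20898207e+01,  3.78046256e-01, -3.04343954e-02,
       -6.84101884e+01, -1.48172718e+01]), 'joint_velocities': array([ 0.05148635, -0.09962079,  0.0248952 , -0.08579628,  0.00623804,
       -0.03847631]), 'effort': array([-4.01527166e-05, -3.90666103e+01,  1.87400204e+01,  4.21988279e+00,
        1.08742638e-02, -2.04667986e-04]), 'tcp_pos': array([ 0.22395206, -0.58283825,  0.22145393]), 'ee_rot': array([[-8.45722611e-04, -3.58447499e-01,  9.33549503e-01],
       [ 2.01485758e-03,  9.33547332e-01,  3.58448490e-01],
       [-9.99997613e-01,  2.18411729e-03, -6.73014268e-05]]), 'wrist_force': array([ 0.72031021, -1.02293605, -0.44007162]), 'moment': array([ 0.01735939,  0.01843992, -0.01926957]), 'gripper_width': 1.002387749547878}
scene {'vfov': 56.47803992957393, 'cx': 282.48203157271786, 'cy': 209.8607548937677, 'rvec': array([ 2.06038921,  0.64175509, -0.38680164]), 'tvec': array([-0.38877613, -0.06389068,  1.44632412])}
top {'vfov': 50.42162105316866, 'cx': 278.473109218649, 'cy': 210.05201811644505, 'rvec': array([ 2.18170268, -2.15421682,  0.07227214]), 'tvec': array([0.00345374, 0.49613826, 1.50644653])}
```

View pics/scene0.png

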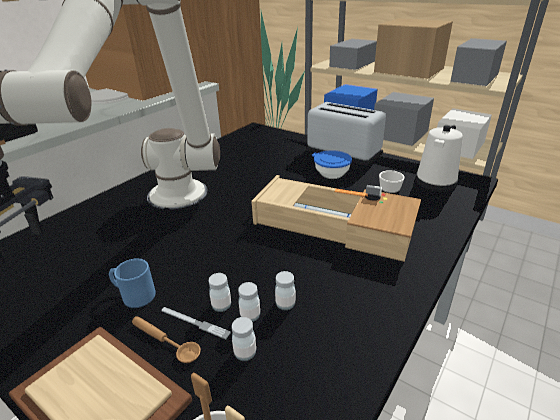

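View pics/top0.png

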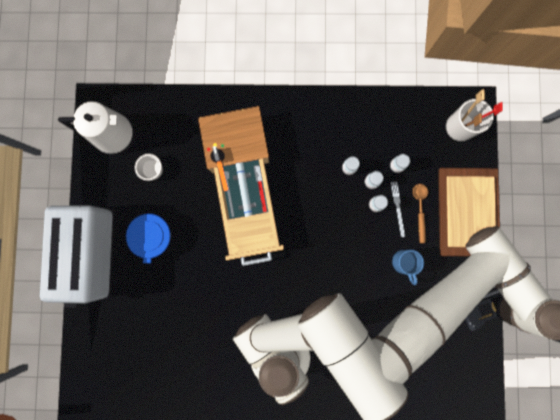

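```bash
cat > h.py <<'E'
import cv2,numpy as np
from scipy.spatial.transform import Rotation as R
from station import r
H=420
def cal(n):
    c=r.get_calibration(n); f=H/2/np.tan(np.radians(c['vfov']/2))
    return f,c['cx'],c['cy'],cv2.Rodrigues(np.array(c['rvec'],float))[0],np.array(c['tvec'],float)
def ray(n,u,v):
    f,cx,cy,Rm,t=cal(n); d=Rm.T@np.array([(u-cx)/f,(v-cy)/f,1.]); return -Rm.T@t,d
def onz(n,u,v,z):
    o,d=ray(n,u,v); return o+d*(z-o[2])/d[2]
def pt(n,u,v,dep):
    o,d=ray(n,u,v); return o+d*dep
def proj(n,P):
    f,cx,cy,Rm,t=cal(n); q=Rm@np.asarray(P,float)+t; return f*q[0]/q[2]+cx,f*q[1]/q[2]+cy
def crop(p,x0,y0,x1,y1,s,name):
    cv2.imwrite(name,cv2.resize(p[y0:y1,x0:x1],None,fx=s,fy=s,interpolation=cv2.INTER_CUBIC))
E
python3 - <<'E'
from h import *
p=cv2.imread('pics/top0.png'); crop(p,190,95,300,275,3.3,'pics/topc0.png') if 0 else crop(p,190,100,310,275,3.4,'pics/topc0.png')
p=cv2.imread('pics/scene0.png'); crop(p,245,165,430,265,4.2,'pics/scc0.png')
E
```

```text
(no output)
```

View pics/topc0.png

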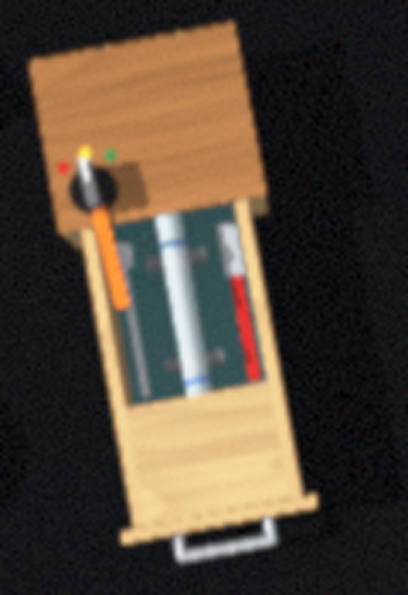

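View pics/scc0.png

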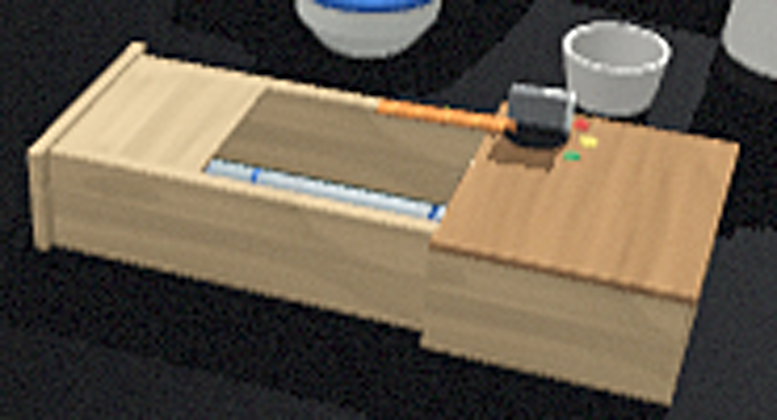

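```bash
python3 - <<'E'
from h import *
p=cv2.imread('pics/top0.png')
c=np.array([[28,60],[236,22],[267,195],[57,237]])/3.4+[190,100]
g=cv2.cvtColor(p,cv2.COLOR_BGR2GRAY)
W=[onz('top',u-.35,v-.35,.09)for u,v in c]   # cubic-resize half pixel offset
W=np.array(W);print(W.round(4))
U=np.array([[265,103],[265,-103],[90,-103],[90,103]])/1000.
# rigid fit
A=U-U.mean(0);B=W[:,:2]-W[:,:2].mean(0)
S=A.T@B;th=np.arctan2(S[0,1]-S[1,0],S[0,0]+S[1,1])
Rm=np.array([[np.cos(th),-np.sin(th)],[np.sin(th),np.cos(th)]])
t=W[:,:2].mean(0)-Rm@U.mean(0);print('yaw',np.degrees(th),'t',t);print((W[:,:2]-(U@Rm.T+t))*1000)
# drawer front lower corners/ top z .088: crop (120,530-545),(317,495)
for q in [(120,531),(122,545),(318,494),(318,508)]:
    w=onz('top',q[0]/3.4+189.65,q[1]/3.4+99.65,.088)[:2];print('front',(Rm.T@(w-t))*1000)
# check with depth of top
d=np.load('pics/top0.npy')
for q in [(150,100),(200,450),(110,155),(85,150),(62,168)]:
    u,v=q[0]/3.4+189.65,q[1]/3.4+99.65
    P=pt('top',u,v,d[int(round(v)),int(round(u))]);print(q,P.round(4),(Rm.T@(P[:2]-t)*1000).round(1))
# scene projections
from math import *
def w(x,y,z): 
    a=Rm@np.array([x,y])/1000+t; return [a[0],a[1],z/1000]
s=cv2.imread('pics/scene0.png')
for P in [(265,103,90),(265,-103,90),(90,-103,90),(90,103,90),(-90,-70,84),(-90,70,84),(90,70,84),(125,62,126)]:
    u,v=proj('scene',w(*P)); cv2.circle(s,(int(u*16),int(v*16)),16,(0,0,255),1,shift=4)
    u,v=proj('top',w(*P)); cv2.circle(p,(int(u*16),int(v*16)),16,(0,255,255),1,shift=4)
a=cv2.resize(s[165:265,245:430],None,fx=4,fy=4); b=cv2.resize(p[100:275,190:310],None,fx=3.4,fy=3.4)
cv2.imwrite('pics/chkA.png',a);cv2.imwrite('pics/chkB.png',b)
E
```

```text
[[0.7981 0.282  0.09  ]
 [0.8379 0.0779 0.09  ]
 [0.6658 0.0448 0.09  ]
 [0.6224 0.2485 0.09  ]]
yaw 11.23627535002856 t [0.55695449 0.12871863]
[[ 1.32354166  0.59320449]
 [ 0.94673222 -1.39770707]
 [ 0.48685049 -0.44962798]
 [-2.75712437  1.25413056]]
front [-203.91303789   93.40057229]
front [-217.38432927   93.79817067]
front [-203.64256129  -99.38720999]
front [-216.76190987  -96.95210981]
(150, 100) [0.7594 0.161  0.0888] [204.8  -7.7]
(200, 450) [0.4175 0.1062 0.0795] [-141.2    5. ]
(110, 155) [0.7044 0.1991 0.0882] [158.3  40.3]
(85, 150) [0.708  0.223  0.0928] [166.5  63. ]
(62, 168) [0.6897 0.2447 0.0942] [152.8  87.9]
```

View pics/chkA.png

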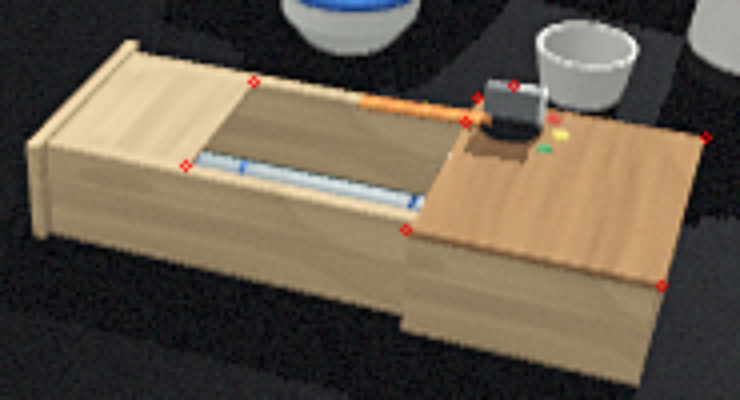

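View pics/chkB.png

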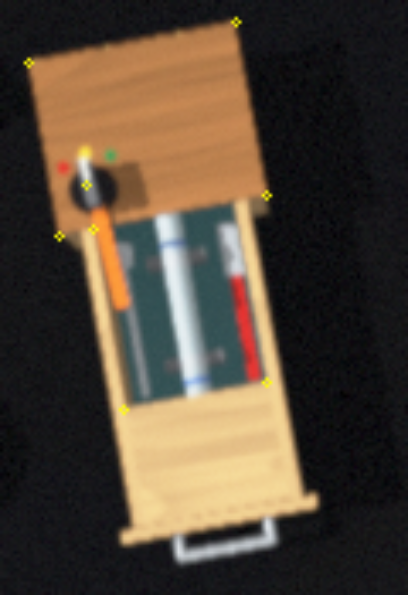

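```bash
python3 - <<'E'
from h import *
p=cv2.imread('pics/top0.png');hsv=cv2.cvtColor(p,cv2.COLOR_BGR2HSV)
th=np.radians(11.236);t=np.array([.55695,.12872]);Rm=np.array([[np.cos(th),-np.sin(th)],[np.sin(th),np.cos(th)]])
def un(P): return Rm.T@(np.asarray(P)[:2]-t)*1000
sub=(slice(100,275),slice(190,310))
def mask(lo,hi,box):
    m=cv2.inRange(hsv,lo,hi); z=np.zeros_like(m); x0,y0,x1,y1=box; z[y0:y1,x0:x1]=m[y0:y1,x0:x1]; return z
# orange bar
m=mask((5,200,150),(18,255,255),(212,158,235,195)); v,u=np.nonzero(m);print(len(u))
q=np.array([un(onz('top',a,b,.096)) for a,b in zip(u,v)]); l=cv2.fitLine(q.astype(np.float32),cv2.DIST_L2,0,.01,.01).ravel()
print('orange line',l, 'ang',np.degrees(np.arctan2(l[1],l[0])),'y at x=125',l[3]+(125-l[2])*l[1]/l[0],'ext',q.min(0),q.max(0))
# blue bands
m=mask((105,90,60),(130,255,255),(228,160,260,220)); n,lab,st,ce=cv2.connectedComponentsWithStats(m)
for i in range(1,n): print('blue',st[i],ce[i],un(onz('top',*ce[i],.045)))
# wood drawer edges: row-wise edges using tan (bright wood) mask
m=mask((10,40,120),(30,200,255),(190,160,310,270))
for vv in range(172,245,6):
    uu=np.nonzero(m[vv])[0]
    if len(uu): print(vv,un(onz('top',uu[0]-.5,vv,.084)).round(1),un(onz('top',uu[-1]+.5,vv,.084)).round(1))
E
```

```text
3
orange line [ 9.9855417e-01 -5.3754572e-02  8.2650604e+01  6.0099964e+01] ang -3.0813954 y at x=125 57.820194 ext [69.31310431 59.4239092 ] [99.48419588 61.28915932]
blue [243 171   1   1   1] [243. 171.] [ 68.30930822 -10.42182005]
blue [248 211   4   1   4] [249.5 211. ] [-70.23158382  -8.14402105]
blue [244 212   1   1   1] [244. 212.] [-70.16082937  10.73255419]
172 [75.7 84. ] [ 43.8 -85.7]
178 [55.3 84.1] [ 23.4 -85.4]
184 [34.9 84.2] [  3.1 -85.1]
190 [14.5 84.4] [-17.1 -84.7]
196 [-5.8 84.5] [-37.3 -84.4]
202 [-26.   84.6] [-57.5 -84. ]
208 [-46.2  84.8] [-78.2 -86.9]
214 [-66.9  81.7] [-98.2 -86.6]
220 [-87.   81.8] [-118.3  -86.3]
226 [-107.1   81.9] [-138.2  -85.9]
232 [-127.    82.1] [-158.1  -85.6]
238 [-147.    82.2] [-178.   -85.2]
244 [-166.9   82.3] [-197.8  -84.9]
```

```bash
cat >> h.py <<'E'
TH=np.radians(11.4);T0=np.array([.5571,.1278]);RU=np.array([[np.cos(TH),-np.sin(TH)],[np.sin(TH),np.cos(TH)]])
def un(P): return RU.T@(np.asarray(P)[:2]-T0)*1000
def wd(x,y): return RU@np.array([x,y])/1000+T0
E
python3 - <<'E'
from h import *
p=cv2.imread('pics/top0.png');hsv=cv2.cvtColor(p,cv2.COLOR_BGR2HSV)
def mask(lo,hi,box):
    m=cv2.inRange(hsv,lo,hi); z=np.zeros_like(m); x0,y0,x1,y1=box; z[y0:y1,x0:x1]=m[y0:y1,x0:x1]; return z
m=mask((5,150,150),(16,255,255),(212,160,235,195)); v,u=np.nonzero(m);print(len(u))
q=np.array([un(onz('top',a,b,.096)) for a,b in zip(u,v)]); l=cv2.fitLine(q.astype(np.float32),cv2.DIST_L2,0,.01,.01).ravel()
print('orange ang',np.degrees(np.arctan2(l[1],l[0])),'y at 125',l[3]+(125-l[2])*l[1]/l[0],'ext',q.min(0),q.max(0))
m=mask((100,60,60),(130,255,255),(228,160,260,220)); n,lab,st,ce=cv2.connectedComponentsWithStats(m)
for i in range(1,n): print('blue',st[i],ce[i],un(onz('top',*ce[i],.046)))
# bright pin pixels rows
m=cv2.inRange(hsv,(80,0,150),(115,80,255))
for vv in range(166,216,5):
    uu=np.nonzero(m[vv,230:262])[0]+230
    if len(uu): print(vv,uu[0],uu[-1],un(onz('top',(uu[0]+uu[-1])/2,vv,.037)).round(1))
# black disc
m=mask((0,0,0),(180,255,45),(208,145,228,165)); v,u=np.nonzero(m); print('disc',len(u),un(onz('top',u.mean(),v.mean(),.096)))
E
```

```text
159
orange ang 0.79382485 y at 125 58.203144 ext [7.06112708 9.6474798 ] [106.89074472  80.70034689]
blue [236 171   2   2   3] [236.33333333 171.66666667] [70.12903156 12.96837864]
blue [239 170   6   3  12] [242.16666667 171.        ] [68.65581455 -6.96256181]
blue [243 210   9   4  21] [247.57142857 211.33333333] [-70.21696314  -0.47478496]
166 236 258 [ 84.3 -25.7]
171 237 259 [ 66.6 -26. ]
176 238 260 [ 49.  -26.3]
181 238 244 [37.1  3.7]
186 239 245 [19.5  3.4]
191 240 246 [2.  3.1]
196 241 247 [-15.5   2.8]
201 242 248 [-33.    2.5]
206 243 249 [-50.4   2.2]
211 244 246 [-66.6   8.6]
disc 44 [126.81232931  54.61664817]
```

```bash
python3 - <<'E'
from h import *
f=lambda x,y,z: un(onz('top',x/3.4+189.65,y/3.4+99.65,z))
print(f(97,210,.096),f(122,306,.096),'wt',f(83,156,.126),'end bar',f(93,203,.126), 'dots',f(63,168,.09),f(85,152,.09),f(110,155,.09))
s=r.sense();R0=s['ee_rot'];P=s['tcp_pos']
k=wd(125,61.5);print('knob',k)
d=np.array([k[0],k[1],.18])-P;print('cm',(R0.T@d*100).round(2))
yaw=TH+.733-.675; print(np.degrees(yaw),np.degrees(np.arctan2(R0[1,2],R0[0,2])))
E
```

```text
[105.41423636  61.81858623] [ 8.48670671 54.29882107] wt [152.583473    62.42576206] end bar [106.0676207   60.88167572] dots [153.95622733  88.03556747] [165.5379253  64.1388055] [157.97885873  40.60257876]
knob [0.66747797 0.21279384]
cm [ 4.26 58.37 69.93]
14.723155211758769 21.007352253476803
```

Emit:
{"name": "play_rows", "arguments": {"plan": [[[0, 2, 2.4, 0, 0, 0], [0, 6, 7.2, 0, 0, 0], [0, 10, 12, 0, 0, 0], [0, 14, 16.8, 0, 0, 0], [0, 18, 21.6, 0.6, 0, 0]]], "hand": 1}}

```text
time_s: 0.72
tcp_pos: [0.3617, -0.336, 0.2223]
ee_rot: [[-0.0, -0.256, 0.967], [0.0, 0.967, 0.256], [-1.0, 0.0, -0.0]]
wrist_force: [0.3, 0.7, -0.4]
gripper_width: 1.0
```

Emit:
{"name": "play_rows", "arguments": {"plan": [[[0, 4, 4.8, 0, 0, 0], [0, 8, 9.6, 0, 0, 0], [0, 12, 14.4, 0, 0, 0], [0, 16, 19.2, 0, 0, 0], [0, 20, 24, 0, 0, 0]]]}}

```text
time_s: 1.35
tcp_pos: [0.5419, -0.0806, 0.2224]
ee_rot: [[-0.0, -0.259, 0.966], [-0.0, 0.966, 0.259], [-1.0, 0.0, -0.0]]
wrist_force: [1.5, -0.2, 0.1]
gripper_width: 0.996
```

Emit:
{"name": "play_rows", "arguments": {"plan": [[[0, 4, 4, 0, 0, 0], [0, 8, 8, 0, 0, 0], [1, 11, 11, 0, 0, 0], [2, 13, 13, 0, 0, 0], [2, 13, 13, 0, 0, 0]]]}}

```text
time_s: 1.98
tcp_pos: [0.6328, 0.0778, 0.2003]
ee_rot: [[-0.004, -0.261, 0.965], [-0.001, 0.965, 0.261], [-1.0, -0.0, -0.004]]
wrist_force: [0.3, -1.1, -0.1]
gripper_width: 1.001
```

```bash
cat >> h.py <<'E'
def rel(pos,Rt):
    s=r.sense();R0=s['ee_rot'];P=s['tcp_pos']
    return (R0.T@(np.asarray(pos)-P)*100).round(2),(np.degrees(R.from_matrix(R0.T@Rt).as_rotvec())/10).round(2)
def down(yaw): # tool z at yaw
    z=np.array([np.cos(yaw),np.sin(yaw),0]);x=np.array([0,0,-1.]);return np.c_[x,np.cross(z,x),z]
E
python3 - <<'E'
from h import *
k=wd(125,61.5);print(rel([k[0],k[1],.16],down(TH+.058)),r.sense()['tcp_pos'],r.sense()['joints'])
E
```

```text
(array([ 4.  , 12.13,  6.88]), array([ 0.04, -0.02,  0.  ])) [0.63278849 0.07781664 0.20025345] [ 2.15142319e+01  2.42407464e+01  6.34328454e-01 -2.66583295e-02
 -6.66118058e+01 -9.64006875e+01]
```

Emit:
{"name": "play_rows", "arguments": {"plan": [[[0, 4, 2.3, 0, 0, 0], [0, 8, 4.6, 0, 0, 0], [2, 12.1, 6.9, 0, 0, 0], [4, 12.1, 6.9, 0, 0, 0], [4, 12.1, 6.9, 0, 0, 0]]]}}

```text
time_s: 2.6
tcp_pos: [0.6671, 0.2101, 0.1605]
ee_rot: [[-0.004, -0.258, 0.966], [-0.002, 0.966, 0.258], [-1.0, -0.001, -0.005]]
wrist_force: [0.1, -0.2, 0.4]
gripper_width: 1.001
```

```bash
python3 - <<'E'
from h import *
k=wd(125,61.5);print(rel([k[0],k[1],.105],down(TH+.058)),r.sense()['tcp_pos'])
for n in('scene','top'):
    p,d=r.capture(n); cv2.imwrite(f'pics/{n}1.png',p)
    if n=='top':crop(p,190,100,310,275,3.4,'pics/topc1.png')
    else: crop(p,245,100,445,250,3.9,'pics/scc1.png')
E
```

```text
(array([5.55, 0.26, 0.13]), array([ 0.02, -0.03,  0.01])) [0.66709535 0.21007567 0.16052838]
```

View pics/scc1.png

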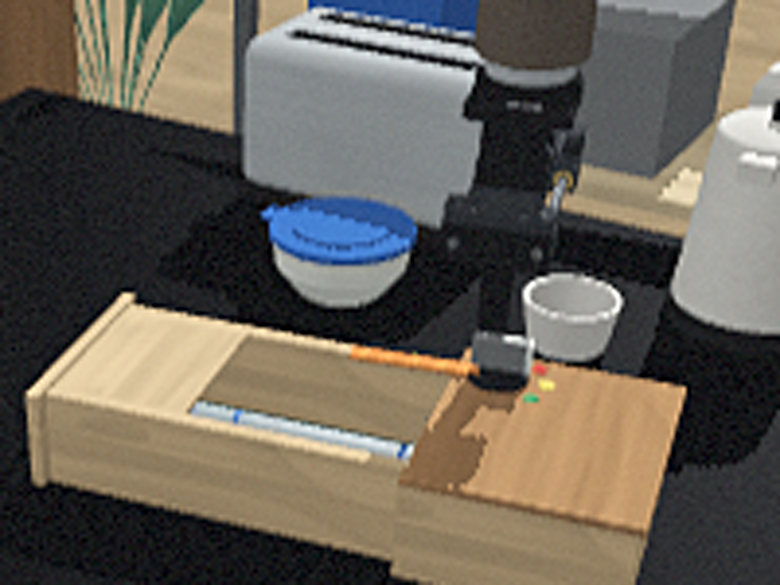

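View pics/topc1.png

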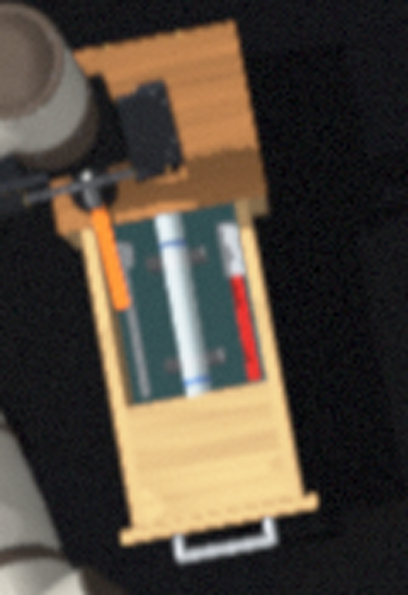

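Emit:
{"name": "play_rows", "arguments": {"plan": [[[2, 0.2, 0.1, 0, 0, 0], [4, 0.2, 0.1, 0, 0, 0], [5.5, 0.2, 0.1, 0, 0, 0], [5.5, 0.2, 0.1, 0, 0, 0]]]}}

```text
time_s: 3.2
tcp_pos: [0.6685, 0.2127, 0.1071]
ee_rot: [[-0.001, -0.258, 0.966], [-0.001, 0.966, 0.258], [-1.0, -0.0, -0.001]]
wrist_force: [0.8, -0.1, 0.3]
gripper_width: 1.001
```

Emit:
{"name": "play_rows", "arguments": {"plan": [[[0, 0, 0, 0, 0, 0], [0, 0, 0, 0, 0, 0], [0, 0, 0, 0, 0, 0], [0, 0, 0, 0, 0, 0], [0, 0, 0, 0, 0, 0]]], "hand": 0.3}}

```text
time_s: 3.82
tcp_pos: [0.6688, 0.2137, 0.1076]
ee_rot: [[0.0, -0.259, 0.966], [0.0, 0.966, 0.259], [-1.0, -0.0, 0.0]]
wrist_force: [-0.6, 0.0, 0.8]
gripper_width: 0.519
```

```bash
python3 - <<'E'
from h import *
k=wd(125,61.5);print(rel([k[0],k[1],.105],down(TH+.058)),r.sense())
for n in('scene','top'):
    p,d=r.capture(n); cv2.imwrite(f'pics/{n}2.png',p)
    if n=='scene': crop(p,320,150,420,225,7,'pics/scc2.png')
    else:crop(p,190,100,310,275,3.4,'pics/topc2.png')
E
```

```text
(array([ 0.26, -0.05, -0.15]), array([0.03, 0.  , 0.  ])) {'time_s': 3.825, 'joints': array([ 3.08737056e+01,  3.44240237e+01,  4.17166850e+00,  6.38382550e-04,
       -5.97463569e+01, -1.05852118e+02]), 'joint_velocities': array([ 0.02570697,  0.05859207, -0.06422098, -0.02277494, -0.06887282,
       -0.04146171]), 'effort': array([-1.87727870e-03, -4.79406488e+01,  1.73512781e+01,  3.86875480e+00,
       -8.39315518e-02, -8.09081416e-05]), 'tcp_pos': array([0.66883121, 0.21368514, 0.10760545]), 'ee_rot': array([[ 2.42313354e-05, -2.59188379e-01,  9.65826787e-01],
       [ 3.27374234e-06,  9.65826788e-01,  2.59188379e-01],
       [-1.00000000e+00, -3.11861249e-06,  2.42517888e-05]]), 'wrist_force': array([-0.64492355,  0.02099227,  0.77486834]), 'moment': array([ 0.03268322,  0.02448816, -0.01975363]), 'gripper_width': 0.5192546348874251}
```

View pics/scc2.png

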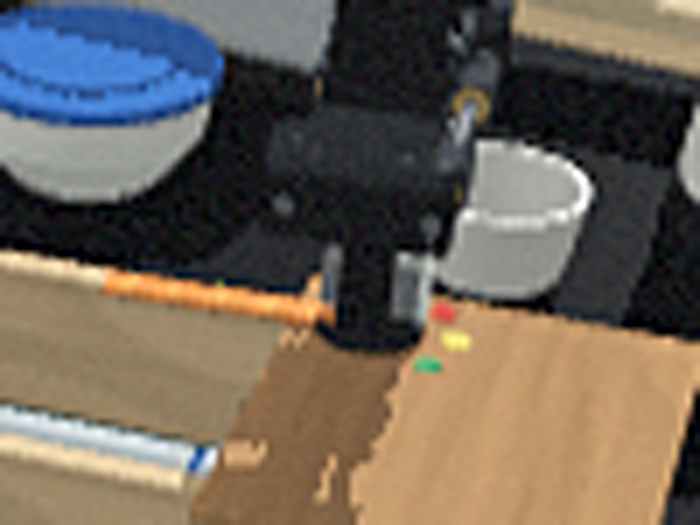

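View pics/topc2.png

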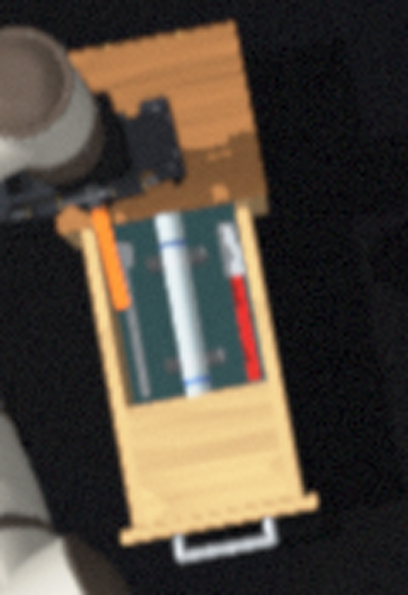

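Emit:
{"name": "play_rows", "arguments": {"plan": [[[0, 0, 0, 0, 0, 0], [0, 0, 0, 0, 0, 0], [0, 0, 0, 0, 0, 0], [0, 0, 0, 0, 0, 0], [0, 0, 0, 0, 0, 0]]], "hand": 0.05}}

```text
time_s: 4.55
tcp_pos: [0.6684, 0.2156, 0.1075]
ee_rot: [[0.0, -0.26, 0.966], [0.003, 0.966, 0.26], [-1.0, 0.002, 0.001]]
wrist_force: [-1.3, 5.1, 0.9]
gripper_width: 0.134
```

Emit:
{"name": "play_rows", "arguments": {"plan": [[[0, 0, 0, 0, 0, 0], [0, 0, 0, 0, 0, 0], [0, 0, 0, 0, 0, 0]]]}}

```text
time_s: 4.92
tcp_pos: [0.6684, 0.2157, 0.1075]
ee_rot: [[0.0, -0.26, 0.966], [0.003, 0.966, 0.26], [-1.0, 0.002, 0.001]]
wrist_force: [-1.6, 5.1, 0.4]
gripper_width: 0.137
```

Emit:
{"name": "play_rows", "arguments": {"plan": [[[0, 0.2, 0, 0.6, 0, 0], [0, 0.2, 0, 1.4, 0, 0], [0, 0.2, 0, 2.2, 0, 0], [0, 0.2, 0, 3.0, 0, 0], [0, 0.2, 0, 3.5, 0, 0]]]}}

```text
time_s: 5.55
tcp_pos: [0.6684, 0.2156, 0.1075]
ee_rot: [[0.0, 0.345, 0.939], [0.0, 0.939, -0.345], [-1.0, 0.0, 0.0]]
wrist_force: [-0.3, -0.3, 0.3]
gripper_width: 0.134
```

Emit:
{"name": "play_rows", "arguments": {"plan": [[[0, 0, 0, 0.3, 0, 0], [0, 0, 0, 0.5, 0, 0], [0, 0, 0, 0.5, 0, 0]]]}}

```text
time_s: 5.92
tcp_pos: [0.6684, 0.2156, 0.1075]
ee_rot: [[0.0, 0.422, 0.907], [0.0, 0.907, -0.422], [-1.0, 0.0, 0.0]]
wrist_force: [0.5, -0.6, -0.6]
gripper_width: 0.137
```

```bash
python3 - <<'E'
from h import *
s=r.sense();R0=s['ee_rot'];print(s['moment'],s['wrist_force'],'joint=',.733-(np.arctan2(R0[1,2],R0[0,2])-TH),s['gripper_width'])
for n in('scene','top'):
    p,d=r.capture(n)
    if n=='scene': crop(p,320,150,420,225,7,'pics/scc3.png')
    else:crop(p,190,100,310,275,3.4,'pics/topc3.png')
E
```

```text
[ 0.03976516 -0.14273654  0.01577712] [ 0.4807323  -0.58450983 -0.58601642] joint= 1.3677714550017424 0.13660544871974528
```

View pics/topc3.png

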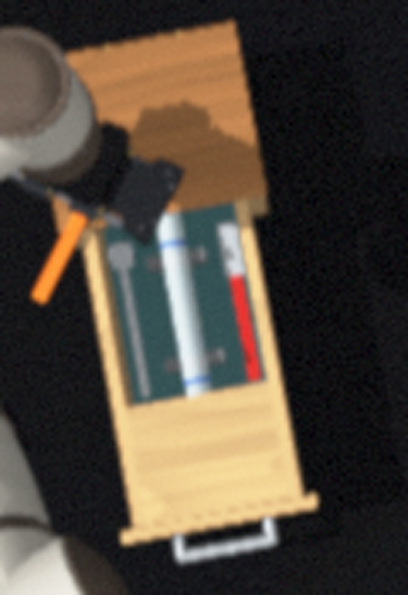

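Emit:
{"name": "play_rows", "arguments": {"plan": [[[0, 0, 0, 0, 0, 0], [0, 0, 0, 0, 0, 0], [0, 0, 0, 0, 0, 0], [0, 0, 0, 0, 0, 0], [0, 0, 0, 0, 0, 0]]], "hand": 1}}

```text
time_s: 6.65
tcp_pos: [0.6683, 0.2155, 0.1075]
ee_rot: [[-0.0, 0.422, 0.906], [-0.0, 0.906, -0.422], [-1.0, -0.0, -0.0]]
wrist_force: [0.5, 0.2, 0.7]
gripper_width: 0.617
```

Emit:
{"name": "play_rows", "arguments": {"plan": [[[-2, 0, 0, 0, 0, 0], [-5, 0, 0, 0, 0, 0], [-8, 0, 0, 0, 0, 0], [-11, 0, 0, 0, 0, 0], [-11, 0, 0, 0, 0, 0]]]}}

```text
time_s: 7.28
tcp_pos: [0.6697, 0.2161, 0.2211]
ee_rot: [[0.006, 0.422, 0.907], [0.003, 0.907, -0.422], [-1.0, 0.005, 0.004]]
wrist_force: [-0.3, -0.1, -0.4]
gripper_width: 0.995
```

```bash
sed -i 's/T0=np.array(\[.5571,.1278\])/T0=np.array([.5574,.1298])/' h.py; python3 - <<'E'
from h import *
print(r.sense()['gripper_width'])
k=wd(27,1);print(k,rel([k[0],k[1],.22],down(TH)))
for n in('scene','top'):
    p,d=r.capture(n)
    if n=='scene': crop(p,245,100,445,250,3.9,'pics/scc4.png')
    else:crop(p,190,100,310,275,3.4,'pics/topc4.png')
E
```

```text
0.9950077628676015
[0.58366966 0.13611702] (array([  0.04, -10.88,  -4.43]), array([-3.64,  0.03, -0.02]))
```

View pics/scc4.png

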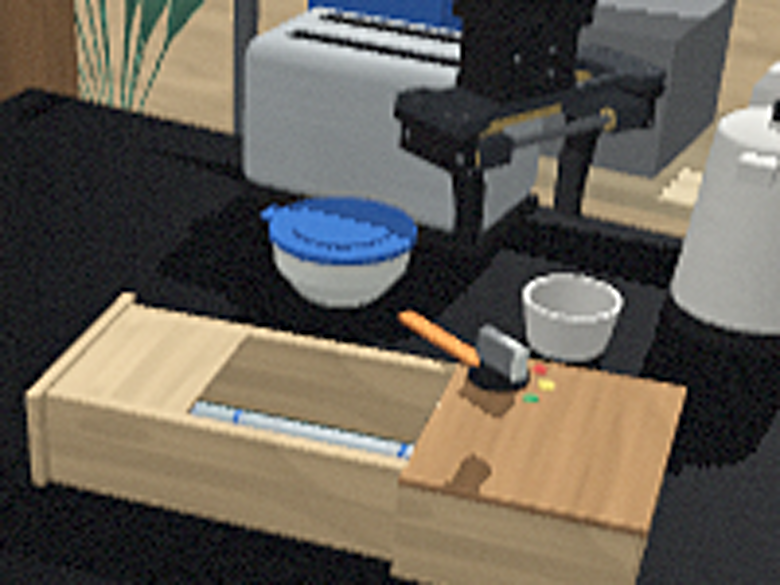

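Emit:
{"name": "play_rows", "arguments": {"plan": [[[0, -3, -1.2, -0.9, 0, 0], [0, -6, -2.4, -1.8, 0, 0], [0, -9, -3.6, -2.7, 0, 0], [0, -10.9, -4.4, -3.6, 0, 0], [0, -10.9, -4.4, -3.6, 0, 0]]]}}

```text
time_s: 8.0
tcp_pos: [0.5811, 0.1343, 0.2167]
ee_rot: [[-0.002, -0.189, 0.982], [-0.001, 0.982, 0.189], [-1.0, -0.0, -0.002]]
wrist_force: [0.2, -0.8, -0.3]
gripper_width: 0.997
```

```bash
python3 - <<'E'
from h import *
k=wd(27,1);print(rel([k[0],k[1],.12],down(TH)))
for n in('scene','top'):
    p,d=r.capture(n)
    if n=='scene': crop(p,245,100,445,250,3.9,'pics/scc5.png')
    else:crop(p,190,100,310,275,3.4,'pics/topc5.png')
E
```

```text
(array([9.67, 0.13, 0.31]), array([-0.05, -0.01,  0.  ]))
```

View pics/topc5.png

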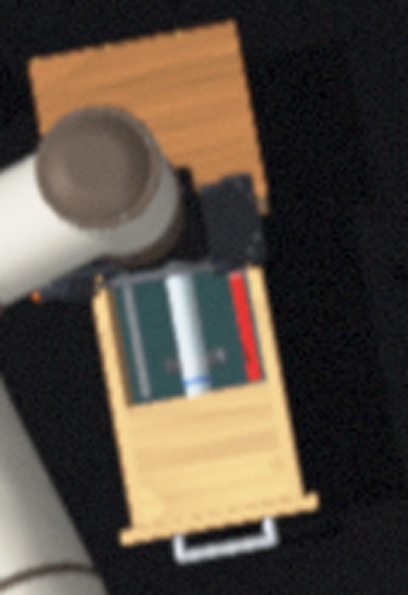

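Emit:
{"name": "play_rows", "arguments": {"plan": [[[3, 0.1, -1.4, 0, 0, 0], [6, 0.1, -1.4, 0, 0, 0], [8.5, 0.1, -1.4, 0, 0, 0], [9.7, 0.1, -1.4, 0, 0, 0], [9.7, 0.1, -1.4, 0, 0, 0]]]}}

```text
time_s: 8.72
tcp_pos: [0.5685, 0.1338, 0.1195]
ee_rot: [[-0.002, -0.191, 0.982], [-0.001, 0.982, 0.191], [-1.0, -0.001, -0.002]]
wrist_force: [0.3, 0.3, -0.0]
gripper_width: 1.002
```

```bash
python3 - <<'E'
from h import *
k=wd(10,1);print(rel([k[0],k[1],.024],down(TH)))
for n in('scene','top'):
    p,d=r.capture(n)
    if n=='scene': crop(p,245,100,445,250,3.9,'pics/scc6.png')
    else:crop(p,190,100,310,275,3.4,'pics/topc6.png')
E
```

```text
(array([ 9.55, -0.07, -0.15]), array([-0.04, -0.01,  0.  ]))
```

View pics/scc6.png

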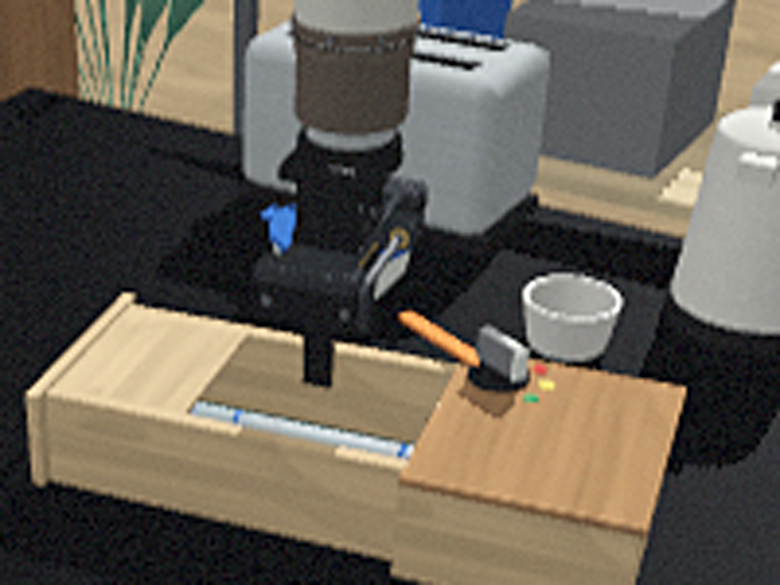

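View pics/topc6.png

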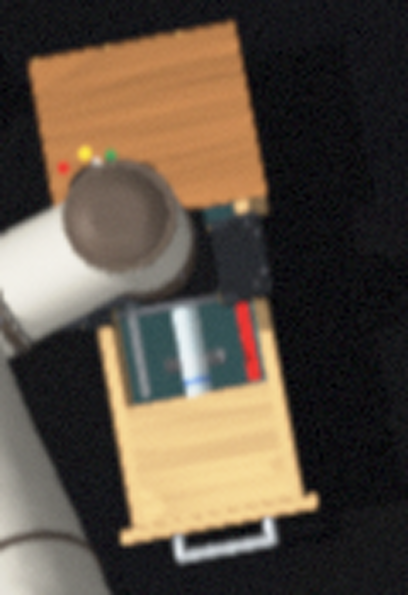

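Emit:
{"name": "play_rows", "arguments": {"plan": [[[2.5, 0, -0.1, 0, 0, 0], [5, 0, -0.1, 0, 0, 0], [7, 0, -0.1, 0, 0, 0], [8.5, 0, -0.1, 0, 0, 0], [9, 0, -0.1, 0, 0, 0]]]}}

```text
time_s: 9.45
tcp_pos: [0.5676, 0.1335, 0.0303]
ee_rot: [[-0.0, -0.191, 0.982], [-0.0, 0.982, 0.191], [-1.0, -0.0, -0.0]]
wrist_force: [0.0, 0.0, -0.0]
gripper_width: 0.999
```

Emit:
{"name": "play_rows", "arguments": {"plan": [[[0.5, 0, 0, 0, 0, 0], [0.5, 0, 0, 0, 0, 0]]]}}

```text
time_s: 9.7
tcp_pos: [0.5677, 0.1336, 0.0258]
ee_rot: [[0.0, -0.191, 0.982], [0.0, 0.982, 0.191], [-1.0, 0.0, 0.001]]
wrist_force: [0.4, 0.6, -0.3]
gripper_width: 1.002
```

```bash
python3 - <<'E'
from h import *
k=wd(10,1);print(rel([k[0],k[1],.024],down(TH)))
for n in('scene','top'):
    p,d=r.capture(n)
    if n=='scene': crop(p,245,100,445,250,3.9,'pics/scc7.png')
    else:crop(p,190,100,310,275,3.4,'pics/topc7.png')
E
```

```text
(array([ 0.18, -0.07, -0.08]), array([-0.04,  0.  , -0.  ]))
```

View pics/scc7.png

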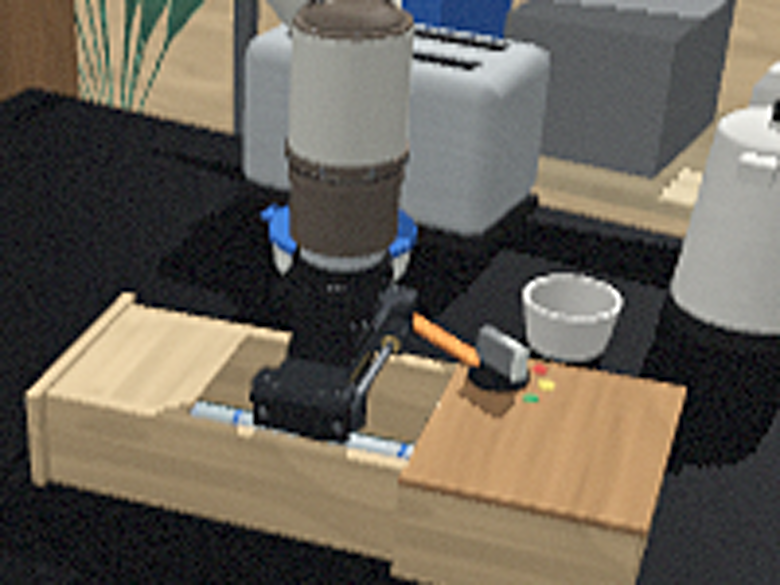

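Emit:
{"name": "play_rows", "arguments": {"plan": [[[0, 0, 0, 0, 0, 0], [0, 0, 0, 0, 0, 0], [0, 0, 0, 0, 0, 0], [0, 0, 0, 0, 0, 0], [0, 0, 0, 0, 0, 0]]], "hand": 0.15}}

```text
time_s: 10.42
tcp_pos: [0.5675, 0.1334, 0.0255]
ee_rot: [[-0.0, -0.191, 0.982], [-0.0, 0.982, 0.191], [-1.0, -0.0, -0.0]]
wrist_force: [-0.2, 0.2, -0.6]
gripper_width: 0.511
```

Emit:
{"name": "play_rows", "arguments": {"plan": [[[0, 0, 0, 0, 0, 0], [0, 0, 0, 0, 0, 0], [0, 0, 0, 0, 0, 0], [0, 0, 0, 0, 0, 0], [0, 0, 0, 0, 0, 0]]]}}

```text
time_s: 11.05
tcp_pos: [0.5675, 0.1334, 0.0256]
ee_rot: [[0.0, -0.191, 0.982], [-0.0, 0.982, 0.191], [-1.0, -0.0, 0.0]]
wrist_force: [0.7, -0.2, 0.1]
gripper_width: 0.29
```

Emit:
{"name": "play_rows", "arguments": {"plan": [[[0, 0, 0, 0, 0, 0], [-0.5, 0, 0, 0, 0, 0], [-1, 0, 0, 0, 0, 0], [-1.5, 0, 0, 0, 0, 0], [-1.5, 0, 0, 0, 0, 0]]], "hand": 0}}

```text
time_s: 11.68
tcp_pos: [0.5678, 0.1337, 0.0412]
ee_rot: [[0.001, -0.191, 0.982], [0.001, 0.982, 0.191], [-1.0, 0.0, 0.001]]
wrist_force: [0.5, -0.2, -1.2]
gripper_width: 0.289
```

```bash
python3 - <<'E'
from h import *
s=r.sense();print(s['gripper_width'],s['wrist_force'],s['moment'],un(s['tcp_pos']))
for n in('scene','top'):
    p,d=r.capture(n)
    if n=='scene': crop(p,245,165,430,265,4.2,'pics/scc8.png')
    else:crop(p,190,100,310,275,3.4,'pics/topc8.png')
E
```

```text
0.28900881387152977 [ 0.53887055 -0.23555558 -1.1737684 ] [0.03632515 0.00997816 0.00643269] [10.99242392  1.7272817 ]
```

View pics/scc8.png

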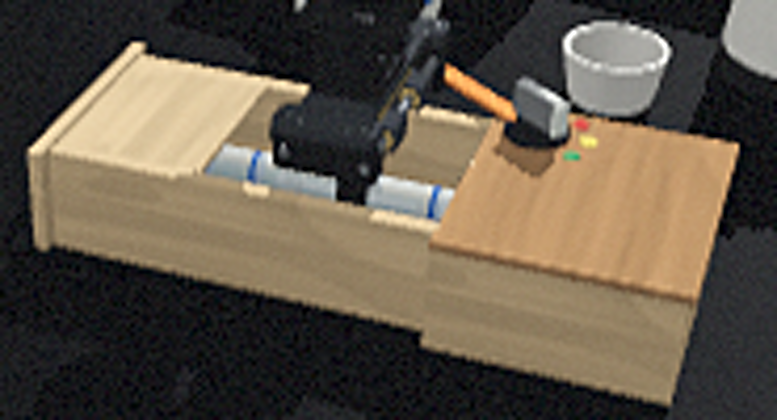

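View pics/topc8.png

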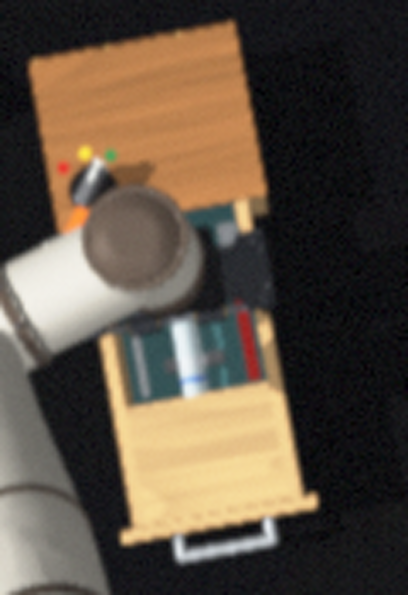

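Emit:
{"name": "play_rows", "arguments": {"plan": [[[0, 0, -1, 0, 0, 0], [0, 0, -2.5, 0, 0, 0], [0, 0, -4, 0, 0, 0], [0, 0, -5.5, 0, 0, 0], [0, 0, -5.5, 0, 0, 0]]]}}

```text
time_s: 12.4
tcp_pos: [0.5121, 0.1225, 0.0406]
ee_rot: [[-0.001, -0.191, 0.982], [-0.0, 0.982, 0.191], [-1.0, -0.0, -0.001]]
wrist_force: [-0.1, 0.2, -2.2]
gripper_width: 0.291
```

```bash
python3 - <<'E'
from h import *
s=r.sense();print(s['gripper_width'],s['wrist_force'],s['moment'],un(s['tcp_pos']))
for n in('scene','top'):
    p,d=r.capture(n)
    if n=='scene': crop(p,245,165,430,265,4.2,'pics/scc9.png')
    else:crop(p,190,100,310,275,3.4,'pics/topc9.png')
E
```

```text
0.2909205157246691 [-0.08651522  0.24558879 -2.2481716 ] [ 0.00751047 -0.05980491  0.01857427] [-45.89202507   1.80653696]
```

View pics/scc9.png

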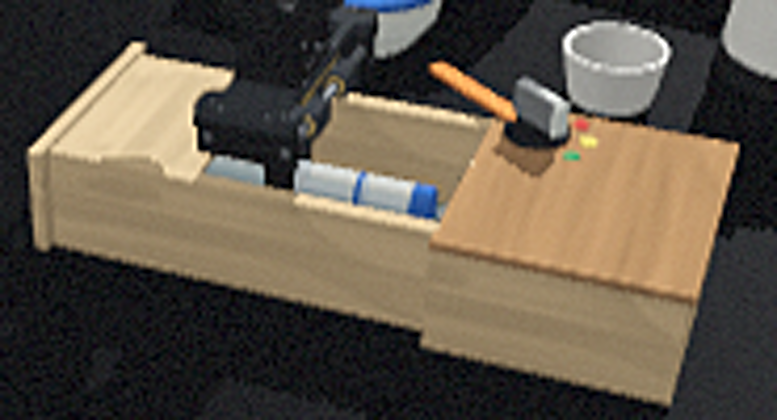

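View pics/topc9.png

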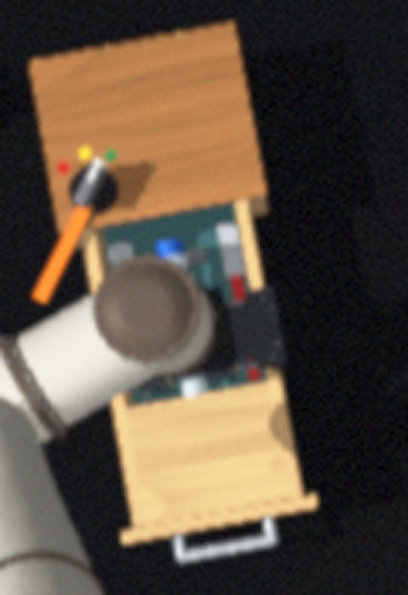

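```bash
python3 - <<'E'
from h import *
f=lambda x,y,z: un(onz('top',x/3.4+189.65,y/3.4+99.65,z))
print(f(166,236,.05),f(172,258,.05))
E
```

```text
[76.10509311  2.01886105] [53.13906249  0.05601111]
```

Emit:
{"name": "play_rows", "arguments": {"plan": [[[0, 0, -0.4, 0, 0, 0], [-0.3, 0, -0.4, 0, -0.3, 0], [-0.6, 0, -0.3, 0, -0.6, 0], [-1.0, 0, -0.25, 0, -1.0, 0], [-1.0, 0, -0.25, 0, -1.0, 0]]]}}

```text
time_s: 13.12
tcp_pos: [0.5094, 0.1215, 0.0502]
ee_rot: [[0.168, -0.192, 0.967], [0.032, 0.981, 0.189], [-0.985, -0.001, 0.171]]
wrist_force: [-0.3, -0.4, -1.1]
gripper_width: 0.287
```

```bash
python3 - <<'E'
from h import *
s=r.sense();print(s['gripper_width'],s['wrist_force'],s['moment'],un(s['tcp_pos']),s['tcp_pos'],s['ee_rot'])
for n in('scene','top'):
    p,d=r.capture(n)
    if n=='scene': crop(p,245,165,430,265,4.2,'pics/scc10.png')
    else:crop(p,190,100,310,275,3.4,'pics/topc10.png')
E
```

```text
0.28653414422563667 [-0.27778744 -0.42097909 -1.1241307 ] [-0.12929972  0.41833202 -0.02135779] [-48.64313611   1.38678588] [0.50944243 0.12154475 0.05024168] [[ 0.16812376 -0.19153009  0.96698016]
 [ 0.03178272  0.98148621  0.18887741]
 [-0.9852534  -0.00102152  0.1710985 ]]
```

View pics/scc10.png

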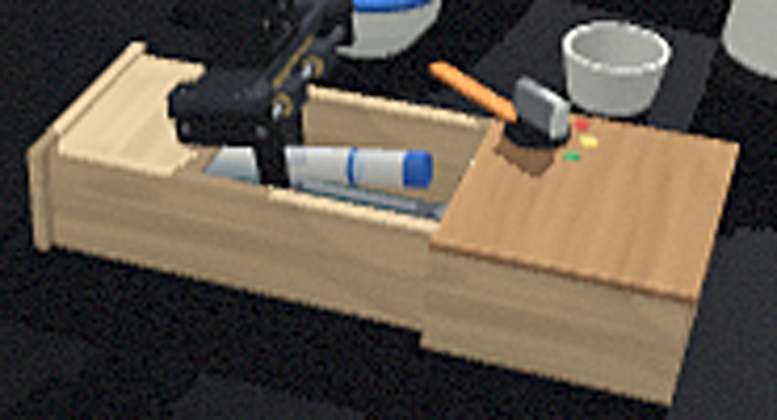

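Emit:
{"name": "play_rows", "arguments": {"plan": [[[-0.3, 0, 0.1, 0, -0.25, 0], [-0.6, 0, 0.2, 0, -0.5, 0], [-0.9, 0, 0.3, 0, -0.8, 0], [-1.15, 0, 0.35, 0, -1.0, 0], [-1.15, 0, 0.35, 0, -1.0, 0]]]}}

```text
time_s: 13.85
tcp_pos: [0.5172, 0.1221, 0.0768]
ee_rot: [[0.314, -0.191, 0.93], [0.066, 0.982, 0.179], [-0.947, 0.005, 0.321]]
wrist_force: [0.3, -0.1, -3.9]
gripper_width: 0.286
```

```bash
python3 - <<'E'
from h import *
s=r.sense();print(s['gripper_width'],s['wrist_force'],s['moment'],un(s['tcp_pos']),s['tcp_pos'],s['ee_rot'])
for n in('scene','top'):
    p,d=r.capture(n)
    if n=='scene': crop(p,245,165,430,265,4.2,'pics/scc11.png')
    else:crop(p,190,100,310,275,3.4,'pics/topc11.png')
E
```

```text
0.2860475952880971 [ 0.32478208 -0.08284079 -3.86120149] [-0.44551933  0.86482178 -0.06330298] [-40.95133194   0.42165744] [0.51717325 0.12211901 0.07683805] [[ 0.31422992 -0.19055902  0.93002517]
 [ 0.06612543  0.98166135  0.17879713]
 [-0.94704117  0.0053149   0.32106816]]
```

View pics/scc11.png

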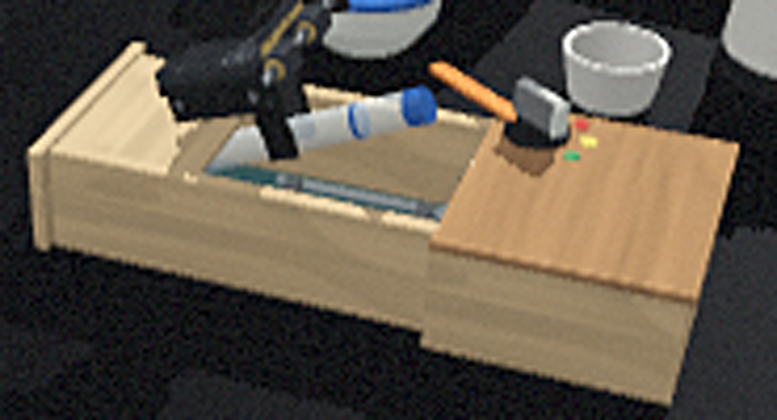

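View pics/topc11.png

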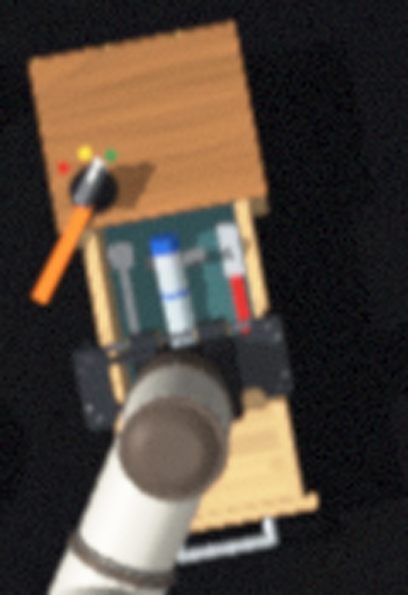

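```bash
python3 - <<'E'
from h import *
s=r.sense();print(s['time_s'],s['wrist_force'],s['moment'],un(s['tcp_pos']),s['tcp_pos'],s['joint_velocities'],s['joints'])
E
```

```text
13.95 [ 0.55685944  0.62112417 -4.37339838] [-0.46418497  0.75579067 -0.03456807] [-40.315611     1.24629349] [0.51763343 0.12305303 0.07679796] [ 0.28320962  0.23673838  0.02446861  1.1105483   0.32979997 -0.69260107] [  30.31219388   14.92930214  -50.013902     39.06699066   -9.22264832
 -147.10554783]
```

```bash
cat >> h.py <<'E'
def tri(a,b):
    o1,d1=ray('scene',*a);o2,d2=ray('top',*b)
    A=np.c_[d1,-d2];s=np.linalg.lstsq(A,o2-o1,rcond=None)[0];p,q=o1+s[0]*d1,o2+s[1]*d2
    m=(p+q)/2;return np.r_[un(m),m[2]*1000].round(1),np.linalg.norm(p-q)*1000
E
python3 - <<'E'
from h import *
S=lambda x,y:(x/4.2+244.6,y/4.2+164.6);T=lambda x,y:(x/3.4+189.65,y/3.4+99.65)
print(tri(S(418,105),T(163,245)),tri(S(360,121),T(175,296)))
E
```

```text
(array([ 51.5,   0. , 131.9]), np.float64(1.0504932711615311)) (array([  7.2,   0. , 109.1]), np.float64(3.1519233849839456))
```

Emit:
{"name": "play_rows", "arguments": {"plan": [[[0, 0, 0.4, 0, 0, 0], [0, 0, 0.9, 0, 0, 0], [0, 0, 1.5, 0, 0, 0], [0, 0, 2, 0, 0, 0], [0, 0, 2, 0, 0, 0]]]}}

```text
time_s: 14.58
tcp_pos: [0.5362, 0.1273, 0.0833]
ee_rot: [[0.315, -0.193, 0.929], [0.067, 0.981, 0.181], [-0.947, 0.006, 0.322]]
wrist_force: [-0.2, 0.2, -1.7]
gripper_width: 0.293
```

```bash
cat >> h.py <<'E'
def look(k):
    s=r.sense();R0=s['ee_rot'];print(s['time_s'],s['wrist_force'].round(1),s['moment'].round(2),un(s['tcp_pos']).round(1),(s['tcp_pos'][2]*1000).round(1),'tilt',np.degrees(np.arcsin(R0[2,2])).round(1),s['joints'].round(1))
    x=np.r_[RU[:,0],0]
    print('unit +x in tool',(R0.T@x).round(3),'up in tool',R0[2].round(3))
    for n in('scene','top'):
        p,d=r.capture(n)
        if n=='scene': crop(p,245,165,430,265,4.2,f'pics/scc{k}.png')
        else:crop(p,190,100,310,275,3.4,f'pics/topc{k}.png')
E
python3 - <<'E'
from h import *
look(12)
E
```

```text
14.575 [-0.2  0.2 -1.7] [-0.1   0.8   0.01] [-21.3   1.7] 83.3 tilt 18.8 [  31.8   16.1  -44.4   28.2  -13.3 -137.3]
unit +x in tool [0.322 0.005 0.947] up in tool [-0.947  0.006  0.322]
```

View pics/scc12.png

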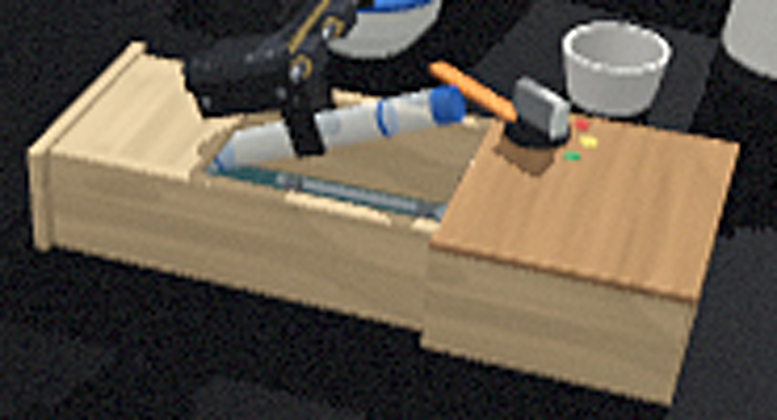

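Emit:
{"name": "play_rows", "arguments": {"plan": [[[0, 0, 0.8, 0, 0, 0], [0, 0, 1.8, 0, 0, 0], [0, 0, 3, 0, 0, 0], [0, 0, 4, 0, 0, 0], [0, 0, 4, 0, 0, 0]]]}}

```text
time_s: 15.3
tcp_pos: [0.5729, 0.1338, 0.0959]
ee_rot: [[0.314, -0.192, 0.93], [0.066, 0.981, 0.181], [-0.947, 0.005, 0.321]]
wrist_force: [-0.2, 0.6, -1.8]
gripper_width: 0.289
```

```bash
python3 - <<'E'
from h import *
look(13)
E
```

```text
15.3 [-0.2  0.6 -1.8] [-0.17  0.82 -0.  ] [16.   0.8] 95.9 tilt 18.7 [  31.3   18.2  -35.9   19.   -19.1 -127.4]
unit +x in tool [0.321 0.005 0.947] up in tool [-0.947  0.005  0.321]
```

View pics/scc13.png

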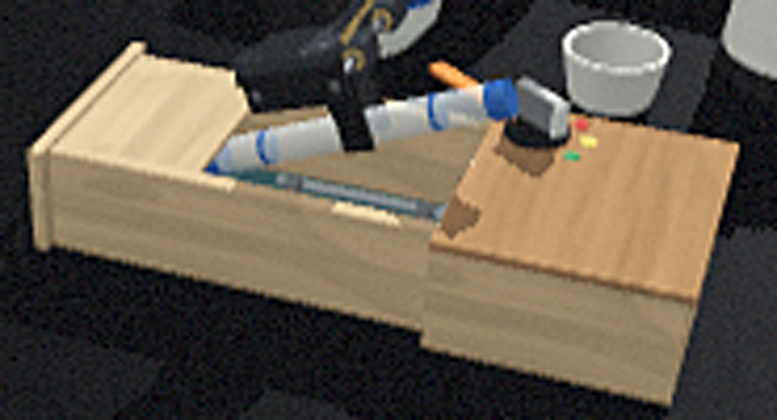

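View pics/topc13.png

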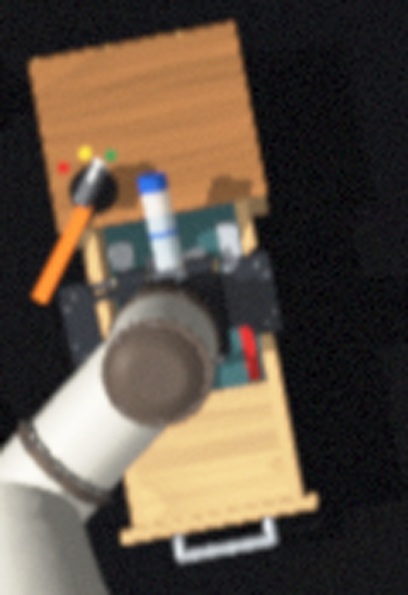

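Emit:
{"name": "play_rows", "arguments": {"plan": [[[0, 0, 0.8, 0, 0, 0], [0, 0, 1.8, 0, 0, 0], [0, 0, 3, 0, 0, 0], [0, 0, 3.5, 0, 0, 0], [0, 0, 3.5, 0, 0, 0]]]}}

```text
time_s: 16.02
tcp_pos: [0.6052, 0.1399, 0.1068]
ee_rot: [[0.314, -0.192, 0.93], [0.066, 0.981, 0.181], [-0.947, 0.005, 0.32]]
wrist_force: [-0.0, 0.1, -1.2]
gripper_width: 0.289
```

```bash
python3 - <<'E'
from h import *
look(14)
E
```

```text
16.025 [-0.   0.1 -1.2] [-0.24  0.84  0.01] [48.8  0.5] 106.8 tilt 18.7 [  30.4   20.1  -29.3   14.8  -23.5 -122.1]
unit +x in tool [0.32  0.005 0.947] up in tool [-0.947  0.005  0.32 ]
```

View pics/scc14.png

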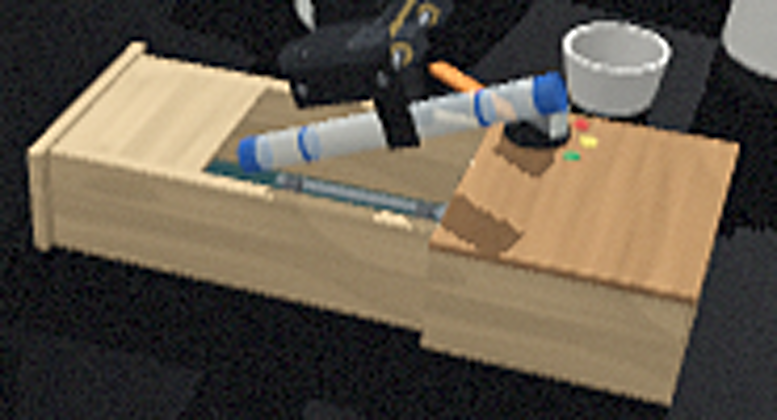

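View pics/topc14.png

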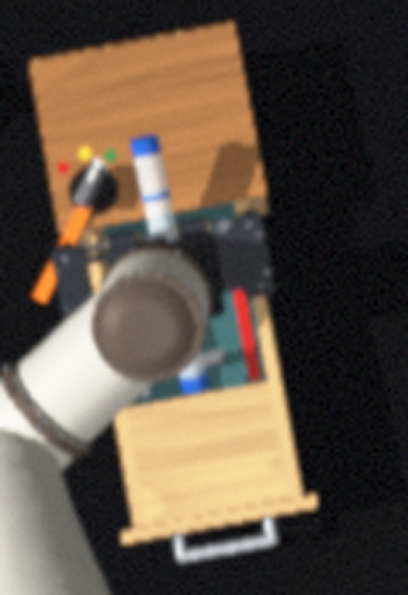

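```bash
python3 - <<'E'
from h import *
S=lambda x,y:(x/4.2+244.6,y/4.2+164.6);T=lambda x,y:(x/3.4+189.65,y/3.4+99.65)
print(tri(S(248,154),T(194,381)),tri(S(550,93),T(146,146)))
E
```

```text
(array([-75.4,  -1.6,  64.3]), np.float64(4.312433024907788)) (array([141.8,  -2.7, 160.9]), np.float64(1.6396507523846937))
```

Emit:
{"name": "play_rows", "arguments": {"plan": [[[0, 0, 0.8, 0, 0, 0], [0, 0, 1.8, 0, 0, 0], [-0.5, 0, 2.3, 0, 0, 0], [-1.5, 0, 2.6, 0, 0, 0], [-1.5, 0, 2.6, 0, 0, 0]]]}}

```text
time_s: 16.75
tcp_pos: [0.6249, 0.1439, 0.1309]
ee_rot: [[0.316, -0.193, 0.929], [0.067, 0.981, 0.181], [-0.946, 0.005, 0.323]]
wrist_force: [0.6, 0.1, -2.0]
gripper_width: 0.286
```

Emit:
{"name": "play_rows", "arguments": {"plan": [[[-1.5, 0, 0.5, 0, 0, 0], [-4, 0, 1.4, 0, 0, 0], [-7, 0, 2.4, 0, 0, 0], [-9, 0, 3, 0, 0, 0], [-10, 0, 3.4, 0, 0, 0]]]}}

```text
time_s: 17.38
tcp_pos: [0.6245, 0.1432, 0.2363]
ee_rot: [[0.315, -0.193, 0.929], [0.067, 0.981, 0.181], [-0.947, 0.005, 0.322]]
wrist_force: [-0.6, 0.5, -2.6]
gripper_width: 0.286
```

Emit:
{"name": "play_rows", "arguments": {"plan": [[[-1, 0, 0.3, 0, 0, 0], [-2.5, 0, 0.8, 0, 0, 0], [-4, 0, 1.3, 0, 0, 0], [-4, 0, 1.3, 0, 0, 0], [-4, 0, 1.3, 0, 0, 0]]]}}

```text
time_s: 18.0
tcp_pos: [0.6234, 0.1426, 0.2755]
ee_rot: [[0.311, -0.192, 0.931], [0.065, 0.981, 0.181], [-0.948, 0.004, 0.318]]
wrist_force: [-0.6, -0.1, -1.8]
gripper_width: 0.288
```

```bash
python3 - <<'E'
from h import *
look(15)
for n in('scene','top'):
    p,d=r.capture(n); cv2.imwrite(f'pics/{n}15.png',p)
    if n=='scene':crop(p,245,100,445,250,3.9,'pics/sc15b.png')
E
```

```text
18.0 [-0.6 -0.1 -1.8] [-0.15  0.82 -0.06] [67.2 -0.5] 275.5 tilt 18.5 [  30.1   12.5  -10.6    7.5  -49.5 -113. ]
unit +x in tool [0.318 0.005 0.948] up in tool [-0.948  0.004  0.318]
```

View pics/sc15b.png

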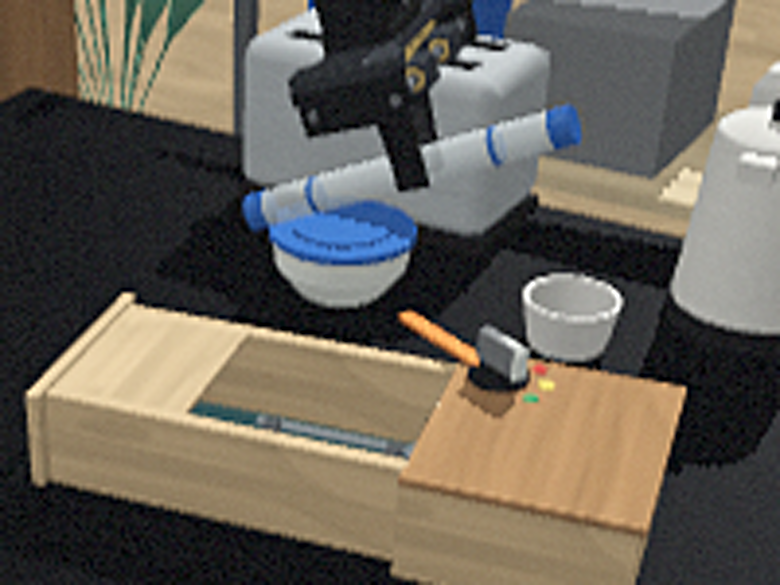

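View pics/topc15.png

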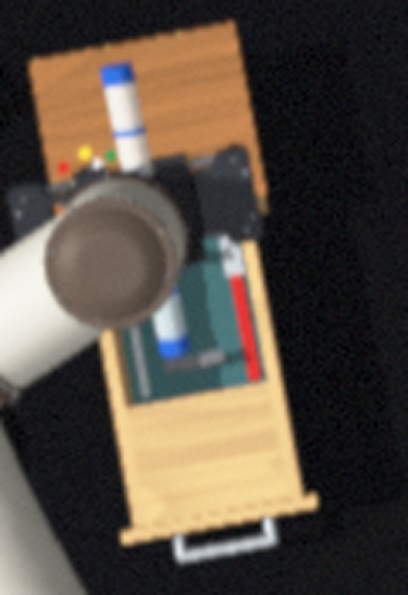

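View pics/scene15.png

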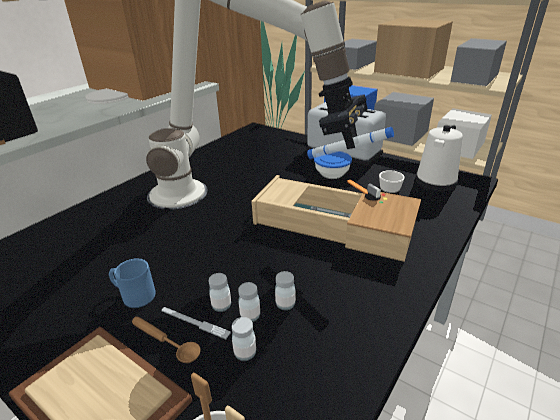

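```bash
python3 - <<'E'
from h import *
S=lambda x,y:(x/3.9+244.6,y/3.9+99.6);T=lambda x,y:(x/3.4+189.65,y/3.4+99.65)
print(tri(S(257,210),T(174,345)),tri(S(565,127),T(117,74)))
f=lambda x,y,z: un(onz('top',x/3.4+189.65,y/3.4+99.65,z))
a,b=f(84,213,.096),f(40,298,.096);v=a-b;print(a,b,.733-np.arctan2(v[1],v[0]))
E
```

```text
(array([-56.2,  -1.7, 232.5]), np.float64(1.068120723245185)) (array([161.6,  -2.9, 327.7]), np.float64(0.6743371048860327))
[104.19877631  72.84335074] [ 30.2954115  129.01131061] 1.3828824796444303
```

Emit:
{"name": "play_rows", "arguments": {"plan": [[[0, 0, 0, 0, 0, 0], [0, 0, 0, 0, 0, 0], [0, 0, 0, 0, 0, 0], [0, 0, 0, 0, 0, 0]]]}}

```text
time_s: 18.7
tcp_pos: [0.6241, 0.1428, 0.277]
ee_rot: [[0.313, -0.193, 0.93], [0.066, 0.981, 0.181], [-0.947, 0.005, 0.32]]
wrist_force: [0.7, 0.4, -2.7]
gripper_width: 0.288
```

```bash
python3 - <<'E'
from h import *
s=r.sense();print(s['gripper_width'],s['joint_velocities'].round(2)); print(r.finish_job())
E
```

```text
0.28849649030409563 [ 0.03 -0.01  0.01  0.07  0.03  0.01]
the job is handed in; nothing more can be done
None
```

The knob is on green and the rolling pin is out of the tray, held still in the gripper. I handed the job in at about 18.7 s of the 61 s allowed.

- **Knob:** I turned it from yellow to green with the gripper, and its orange bar now sits outside the opening's left side. The angle after the turn was about 1.37 rad from the tool pose. It was about 1.38 rad from a picture after release, against 1.35 for green.
- **Pin:** I gripped it at its middle, lifted it 15 mm and slid it about 6 cm under the ledge. Then I tilted its far end up, drew it out along its own axis and lifted it.
- **Last checks:**
  - The arm was at rest and the grip opening was steady at 25 mm.
  - The wrist force was only about the pin's weight.
  - The pin's lowest point was at about z 0.21 m, roughly 12 cm above the cabinet's top.
  - In the last pictures nothing else was touching the pin and the other items looked unmoved.

**What did not go as planned:** during the tilt, joint 5 came within 0.1° of its limit. The tool ended about 15 mm higher than I had planned. The wrist showed about 4 N, so the pin probably brushed the ledge's edge lightly. It also turned about 5° in the grip: the pin stands at roughly 24° and the tool at 18.7°. The force fell back to the pin's weight on the next move.

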